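Square up the packed cartons on the packing bench

ROBOT

A 6-joint arm with a two-finger parallel gripper is mounted at the origin on the work surface. World frame = base frame: x ahead of the robot, y to its left, z up, the work surface at z = 0. Lengths are in m, angles in rad, forces in N, time in s.
With the tool pointing down it reaches from about 0.25 to 0.725 m from the base axis. Payload 4 kg.
Tool frame: the origin (TCP) lies midway between the tips of the shut fingers; the grasp point (between the pads) lies 19 mm behind it; z points along the fingers, x is the direction in which the jaws open and shut, and the axes are right-handed (so a half turn about z gives the same grasp; the last joint's range is limited). The gripper opens to 85 mm and grips with 20 to 120 N. Pads are 22 mm wide; open, the fingers measure 114 mm over their backs; the gripper's body (76 mm by 85 mm) begins 54 mm behind the grasp point. The pads swing forward as they close: fully open they stand 13 mm farther back than shut.
Start: joints at [1.271, 0.241, 0.005, 1.335, 0, 1.571], TCP at [0.148, 0.478, 0.231] pointing down, gripper open.
Joint ranges: [-2.72, 2.72], [-1.05, 1.87], [-1.09, 1.28], [-1.99, 2.15], [-1.42, 1.44], [-3.14, 3.14]. Speed limits (rad/s): [2.79, 2.79, 3.14, 3.14, 3.14, 3.14].

INTERFACE

Orientations are given as a unit quaternion [x, y, z, w].
In Python, from workcell import bot, vision, ticket gives the robot as it stands.
- The arm moves only by the tool play_rows, never from a script. Its argument "deltas" is one flat list of numbers, 5 for each row, row after row: the opening, from 0 (shut) to 1 (fully open), then the shift along the tool's x, y, z in units of 60 mm (1.0 is 60 mm), then the turn about the tool's z in degrees. A call has 1 to 12 rows; each row shifts and turns the pose as measured when the row begins, along the tool's axes as they then stand; what a row does not reach is not made up. A row lasts 1/8 s, in which the tool goes at most 62.5 mm and 10.7 degrees, less where a joint would pass 70% of its speed; a pose out of reach is approached as far as the arm can. A call is refused whole if a number of a shift passes 1 or a number of a turn 10.7, either way. A call with a gripper value outside its range is refused whole. The fingers move at their own pace and stop on an object; the grip force is fixed at half the most. Time passes only in rows, so rows that do not move let the fingers close. It gives the time, the measured TCP pose, the force and the opening at its end, in the units of the state.
- bot.get_obs(): the state, without advancing time (a new reading comes with each control period).
- vision.camera(name): name is "scene" or "top"; returns a dict with "color" (420x560x3 uint8, blue, green, red), "intrinsics" (3x3 intrinsics, pixels), "k1" (the pictures are not rectified: a ray, as slopes to the right and down, at radius r is drawn at 1 + k1 r^2 times it, then the intrinsics apply), "rvec" (rotation vector, rad) and "tvec" (3), from world to camera coordinates, as OpenCV has them. Camera axes: x right, y down, z forward; pixel columns grow to the right and rows downward; lengths in m; the calibration is good to about 2 mm. A picture is of the moment at which its call begins. There is no depth.
- ticket.job_done(): hands the job in, once; it reports no verdict.
The state is a dict: "clock": time; "joint_pos": joint angles; "joint_vel": joint speeds; "tau": joint torques, N m; "eef_pos": TCP position; "tool_rot": TCP orientation; "ft_force": force on the tool from outside, world axes, zero at the start; "ft_torque": the same for the moment, N m; "grip_width": finger opening in m.
Only numpy, scipy, OpenCV 4.12 (cv2) and the standard library are available. Lean on these libraries where they do the work, as an engineer would, in place of code of your own. Each camera call takes 0.05 s, during which the arm holds its last target. There are 200 camera calls.

TASK

First take the slim carton, which is the wrong model, out from among the full-size ones and set it down flat in the small blue reject tote. Then nudge the three full-size cartons into one straight, tight row, flat against the aluminium rail, and press the row from its open end until it pushes the sprung rubber plate of the end stop fully in; leave the row there, still against the plate. Press gently, without crushing the cartons, and leave the other things on the bench alone.

Things in the scene. Friction and masses are not known exactly. Their poses are not given: they have to be found in the camera images.
- carton_1: sealed white carton, 110 mm along its own x, 95 mm along its own y, 50 mm high, about 0.35 kg; too wide for most grippers, so it is pushed. Sliding it on the bench takes roughly 1.5 to 4 N. Pressing or knocking it with over 80 N crushes it: meet it slowly (below 0.1 m/s). Origin at the centre of its underside. The three full-size ones are alike, in any order.
- carton_2: sealed white carton, 110 mm along its own x, 95 mm along its own y, 50 mm high, about 0.35 kg; too wide for most grippers, so it is pushed. Sliding it on the bench takes roughly 1.5 to 4 N. Pressing or knocking it with over 80 N crushes it: meet it slowly (below 0.1 m/s). Origin at the centre of its underside. The three full-size ones are alike, in any order.
- carton_3: sealed white carton, 110 mm along its own x, 95 mm along its own y, 50 mm high, about 0.35 kg; too wide for most grippers, so it is pushed. Sliding it on the bench takes roughly 1.5 to 4 N. Pressing or knocking it with over 80 N crushes it: meet it slowly (below 0.1 m/s). Origin at the centre of its underside. The three full-size ones are alike, in any order.
- carton_slim: sealed white carton of the wrong model, told by its width: 110 mm along its own x, only 60 mm along its own y, 50 mm high, about 0.22 kg. It lies among the full-size cartons, with 25 mm or more free beside the middle of its long sides. Origin at the centre of its underside.
- rail: fixed aluminium straight-edge beyond the cartons, 620 mm long along its own y, 34 mm high. Origin at the bench surface, mid-length of its flat front face; x points from that face into the rail, away from the cartons (they lie at -x), so a full-size carton flush and square with it has its centre at rail x = -55 mm. It stands a few degrees askew.
- endstop: end stop at the +y end of the rail, axes parallel to the rail's: fixed grey base 60 x 110 x 28 mm, origin at the centre of its underside. A clamped carriage carries an upright rubber plate (78 mm along x, 6 to 46 mm high) towards -y, facing the row. Its setting is not reported: the face lies 65 to 115 mm from the origin towards -y. It gives 4 mm along +y under 0.5 to 2.5 N, then is solid.
- tote: open blue reject tote, 170 mm (its x) x 160 mm (its y) x 65 mm high, walls 4 mm, fixed to the bench. Origin at the centre of its underside.
- tote_in (a point): centre of the inner floor of the tote, 4 mm above the bench; axes as the tote's.
- sensor_1: bystander: loose white sensor unit, foot 105 x 64 x 22 mm with a round head, 68 mm high in all. Origin at the centre of its underside.
- sensor_2: bystander: loose white sensor unit, foot 105 x 64 x 22 mm with a round head, 68 mm high in all. Origin at the centre of its underside.
- sensor_3: bystander: loose white sensor unit, foot 105 x 64 x 22 mm with a round head, 68 mm high in all. Origin at the centre of its underside.
- tape_roll: bystander: loose cardboard tape core, 84 mm across, 48 mm high, standing flat. Origin at the centre of its underside.
- glue_bottle: bystander: loose white bottle, 48 mm across, 120 mm high. Origin at the centre of its underside.
- screwdriver: bystander: loose screwdriver, 190 mm long along its x, lying on the bench. Origin at its underside.
Things that resemble listed ones, but are neither listed nor needed, are in the scene too. What is shaped like the tote but green is not meant.

How it is judged:
By the outcome, as a careful person would: the job done as asked, in the order asked, and still so for the second after the job is handed in, with the robot touching nothing.
It also fails if it takes over 72 s, if anything falls off the work surface, if the arm or the gripper's body presses on something with over 40 N, if the wrist force passes 120 N, or if a joint passes its speed limit or range.

## Working session

There is one attempt and no reset: what is moved stays moved. The work goes in short steps, Python scripts to look and compute and a tool call to move; the robot and the scene stay as the last step left them, time stands still between calls to the robot, and variables do not carry over. Pictures are saved under pics/ and viewed, about 8 in all and at most 12, crops included, and the job is handed in when it is done.

Besides the shell and the picture viewer there is one more tool, called after "Emit:" by a JSON object that holds its "name" and its "arguments", one argument or row to a line. play_rows: Moves the arm, as the interface text tells. Its arguments: {"type":"object","properties":{"deltas":{"type":"array"}},"required":["deltas"]}

```bash
mkdir -p pics
cat > h.py <<'E'
import numpy as np,cv2
from workcell import bot,vision,ticket
def snap(n,f):
    c=vision.camera(n); cv2.imwrite('pics/'+f+'.png',c['color']); 
    np.savez('pics/'+f+'.npz',img=c['color'],K=c['intrinsics'],k1=c['k1'],r=c['rvec'],t=c['tvec']); return c
def load(f):
    d=np.load('pics/'+f+'.npz'); return dict(color=d['img'],intrinsics=d['K'],k1=float(d['k1']),rvec=d['r'],tvec=d['t'])
def D(c): return np.array([c['k1'],0,0,0,0.])
def p2w(c,uv,z):
    uv=np.array(uv,float).reshape(-1,1,2); n=cv2.undistortPoints(uv,np.array(c['intrinsics'],float),D(c)).reshape(-1,2)
    R=cv2.Rodrigues(np.array(c['rvec'],float))[0]; t=np.array(c['tvec'],float).ravel(); o=-R.T@t
    d=np.c_[n,np.ones(len(n))]@R
    z=np.broadcast_to(z,len(n)); return o+d*((z-o[2])/d[:,2])[:,None]
def w2p(c,P):
    return cv2.projectPoints(np.array(P,float).reshape(-1,3),np.array(c['rvec'],float),np.array(c['tvec'],float),np.array(c['intrinsics'],float),D(c))[0].reshape(-1,2)
E
python3 - <<'E'
from h import *
for n in('top','scene'):
    c=snap(n,n+'0'); print(n,c['intrinsics'],c['k1'],c['rvec'],c['tvec'])
    cv2.imwrite('pics/'+n+'0b.png',cv2.resize(c['color'],(800,600),interpolation=cv2.INTER_CUBIC))
print(bot.get_obs())
E
```

```text
top [[514.7241307    0.         277.63424849]
 [  0.         514.7241307  210.83314116]
 [  0.           0.           1.        ]] -0.14494855588372216 [ 2.16611104 -2.11801536  0.12380788] [-0.04534902  0.55692685  1.61118124]
scene [[448.9918038    0.         276.13943598]
 [  0.         448.9918038  211.98009651]
 [  0.           0.           1.        ]] -0.06514449978468195 [ 1.71826296  2.14323666 -0.57956683] [ 0.17518837 -0.4453505   1.38936379]
{'clock': 0.1, 'joint_pos': array([1.27099087e+00, 2.41353468e-01, 3.83031565e-03, 1.33523055e+00,
       4.91264589e-06, 1.57081000e+00]), 'joint_vel': array([-7.91658796e-05, -2.91678961e-03,  2.86498366e-03, -1.86090482e-03,
        1.68357060e-03, -1.19826415e-03]), 'tau': array([-9.41671788e-04, -3.73137903e+01,  2.53010309e+01,  1.08570451e-02,
       -5.17337401e-05,  6.38499344e-06]), 'eef_pos': array([0.14749083, 0.47713155, 0.23048317]), 'tool_rot': array([ 8.04781391e-01,  5.93570513e-01, -7.89081496e-04,  5.78955450e-04]), 'ft_force': array([ 0.14583528, -1.12649331,  0.59389259]), 'ft_torque': array([ 0.01274984,  0.00666544, -0.04532344]), 'grip_width': 0.0855015528952169}
```

View pics/top0b.png

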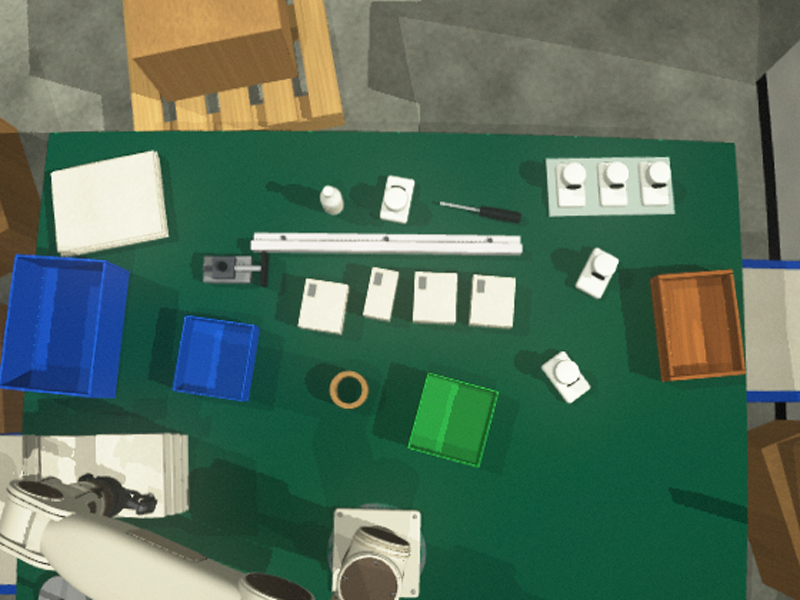

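View pics/scene0b.png

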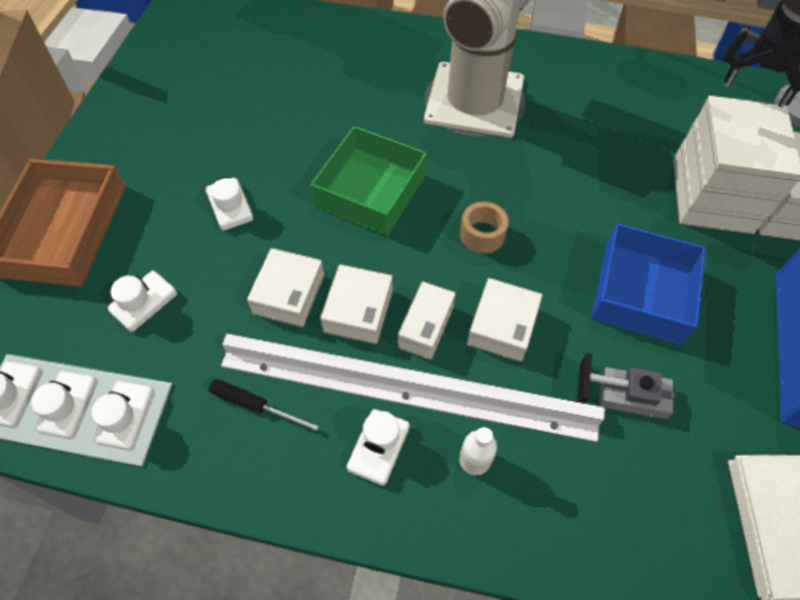

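The top view shows four white cartons at (323,305), (380,293), (435,297) and (493,300). The second is clearly narrower, so it is the slim one. The small blue tote is at (215,357); the larger blue bin at (60,325) and the green tote are decoys. The end-stop plate is at (265,268) and the rail runs from (252,243) to (521,246).

```bash
cat >> h.py <<'E'
from scipy.optimize import minimize
def white(c):
    h=cv2.cvtColor(c['color'],cv2.COLOR_BGR2HSV); return ((h[...,1]<70)&(h[...,2]>95)).astype(np.uint8)
def corners(x,y,a,sx,sy,z0,z1):
    R=np.array([[np.cos(a),-np.sin(a)],[np.sin(a),np.cos(a)]])
    q=np.array([[i,j] for i in(-.5,.5) for j in(-.5,.5)])*[sx,sy]@R.T+[x,y]
    return np.vstack([np.c_[q,np.full(4,z)] for z in(z0,z1)])
def fitbox(c,uv,sx,sy,h,a0):
    """fit box pose by silhouette: blob nearest pixel uv (native pixels)"""
    m=cv2.morphologyEx(white(c),cv2.MORPH_CLOSE,np.ones((3,3)))
    n,l,s,ce=cv2.connectedComponentsWithStats(m); u,v=map(int,uv); k=l[v,u]
    if k==0: 
        ds=np.hypot(*(ce-uv).T)+1e3*(s[:,4]<200); ds[0]=1e9; k=ds.argmin()
    b=(l==k).astype(np.uint8); cs,_=cv2.findContours(b,cv2.RETR_EXTERNAL,2); cv2.drawContours(b,cs,-1,1,-1)
    x,y,w,hh=cv2.boundingRect(cs[0]); S=6; p=6
    B=cv2.resize(b[y-p:y+hh+p,x-p:x+w+p]*255,None,fx=S,fy=S,interpolation=cv2.INTER_LINEAR)>127
    P0=p2w(c,[ce[k]],h*.8)[0]
    def cost(q):
        uvs=(w2p(c,corners(q[0],q[1],q[2],sx,sy,0,h))-[x-p,y-p]+.5)*S-.5
        m=np.zeros(B.shape,np.uint8); cv2.fillConvexPoly(m,cv2.convexHull(np.round(uvs*16).astype(np.int32)),1,cv2.LINE_8,4)
        return 1-(B&(m>0)).sum()/(B|(m>0)).sum()
    best=None
    for da in(-.2,0,.2):
        i=np.array([P0[0],P0[1],a0+da]); r=minimize(cost,i,method='Nelder-Mead',options=dict(initial_simplex=np.vstack([i,i+[.01,0,0],i+[0,.01,0],i+[0,0,.15]]),xatol=1e-5,fatol=1e-5))
        if best is None or r.fun<best.fun: best=r
    return best.x,best.fun
E
python3 - <<'E'
from h import *
T=load('top0');S=load('scene0')
for n,t,s,sy in(('A',(323,305),(505,318),.095),('slim',(380,293),(427,318),.06),('B',(435,297),(356,300),.095),('C',(493,300),(285,285),.095)):
    for c,p in((T,t),(S,s)):
        q,f=fitbox(c,np.array(p)*.7,.11,sy,.05,0); print(n,q[:2].round(4),np.degrees(q[2]).round(2),round(f,3))
for f,(x0,y0,x1,y1) in(('top0',(135,155,380,285)),('scene0',(150,170,480,320))):
    im=load(f)['color'][y0:y1,x0:x1]; cv2.imwrite('pics/c_%s.png'%f,cv2.resize(im,None,fx=800/(x1-x0),fy=800/(x1-x0),interpolation=cv2.INTER_CUBIC))
P=[T['tvec'],S['tvec']]
for c in(T,S): print('cam',-cv2.Rodrigues(c['rvec'])[0].T@c['tvec'])
E
```

```text
A [0.5449 0.1327] -7.68 0.031
A [0.5465 0.1313] -7.01 0.036
slim [0.5753 0.0039] -9.86 0.043
slim [0.5766 0.0028] -9.51 0.032
B [ 0.5693 -0.1178] -1.84 0.044
B [ 0.5712 -0.1185] -1.62 0.021
C [ 0.5638 -0.2462] -3.91 0.028
C [ 0.5657 -0.2475] -3.33 0.018
cam [ 0.33602535 -0.06781948  1.67051385]
cam [1.10161456 0.05991415 0.97067783]
```

View pics/c_top0.png

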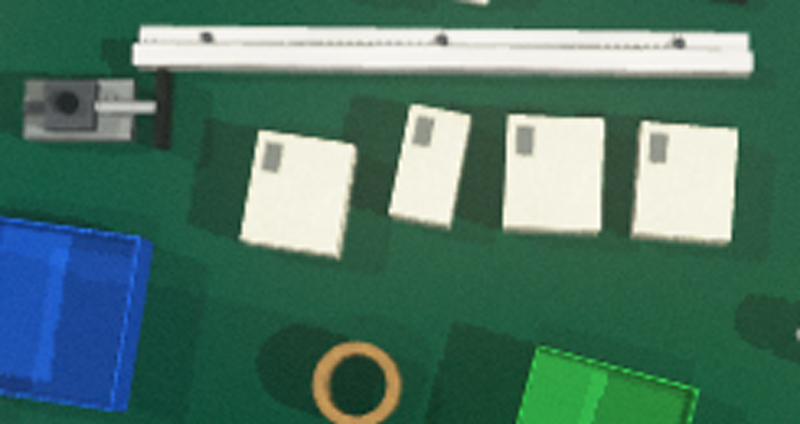

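View pics/c_scene0.png

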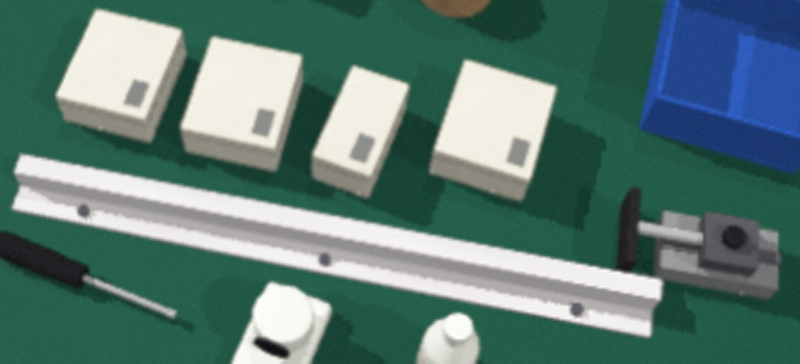

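The crops confirm it: the slim carton is second from the left, at about (427,165) in the top crop and (360,130) in the scene crop. The plate's face is at about (170,108) in the top crop.

Run:
```python
from h import *
import h
T=load('top0');S=load('scene0')
# rail front line: last/first bright pixel per column, subpixel by half-level
def edge(c,cols,vs,up):
    g=cv2.cvtColor(c['color'],cv2.COLOR_BGR2GRAY).astype(float); out=[]
    for u in cols:
        lo,hi=vs(u); a=g[lo:hi,u]; d=np.diff(a); k=(d.argmax() if up else d.argmin())
        w=np.abs(d[max(k-1,0):k+2]); out.append((u,lo+max(k-1,0)+.5+(w*np.arange(len(w))).sum()/w.sum()))
    return np.array(out)
e=edge(T,range(190,355,3),lambda u:(170,183),False)
P=p2w(T,e,0.0); 
from numpy.polynomial import polynomial as Pn
def line(P):
    k=np.ones(len(P),bool)
    for _ in range(4):
        f=np.polyfit(P[k,1],P[k,0],1); r=P[:,0]-np.polyval(f,P[:,1]); k=abs(r)<max(2*np.std(r[k]),.001)
    return f,np.std(r[k]),k.sum()
print('rail top z0',line(P), 'z34',line(p2w(T,e,.034))[0])
f0=lambda u: int(170+(235*1.0-170)*0)  # scene: rail top edge from native (157,234) to (422,284)
vs=lambda u:(int(234+(u-157)*.19)-6,int(234+(u-157)*.19)+8)
e=edge(S,range(170,415,4),vs,True); print(e[[0,30,-1]])
print('rail scene z34',line(p2w(S,e,.034)))
# plate: dark
for c,(x0,y0,x1,y1),nm in((T,(178,172,192,203),'T'),(S,(403,245,420,285),'S')):
    g=cv2.cvtColor(c['color'],cv2.COLOR_BGR2GRAY)[y0:y1,x0:x1]; print(nm); print(g[::3])
def blue(c):
    q=cv2.cvtColor(c['color'],cv2.COLOR_BGR2HSV); return ((q[...,0]>100)&(q[...,0]<125)&(q[...,1]>120)&(q[...,2]>60)).astype(np.uint8)
h.white=blue
for c,p in((T,(215,357)),(S,(655,285))):
    q,f=h.fitbox(c,np.array(p)*.7,.17,.16,.065,-.12); print('tote',q[:2].round(4),np.degrees(q[2]).round(1),round(f,3))
```

```text
rail top z0 (array([-0.00593615,  0.68022384]), np.float64(0.0008990521726159527), np.int64(54)) z34 [-0.00593615  0.67321017]
[[170.         235.40506329]
 [290.         258.82214765]
 [414.         283.1440678 ]]
rail scene z34 (array([-0.0074658 ,  0.67712014]), np.float64(0.00029978917147101486), np.int64(62))
T
[[243 242 242 242 242 242 242 242 242 243 243 242 242 242]
 [124 123 125 132 143 123 116 116 122 130 134 136 138 136]
 [ 56  63  55  61  54  50  48  43  38  46  49  60  65  61]
 [ 54  56  56  59  54  49  45  47  38  41  50  64  65  65]
 [ 48  47  44  43  41  49  49  51  36  49  55  60  66  62]
 [201 199 199 193 141  45  45  42  40  44  56  62  68  63]
 [ 48  49  52  51  44  46  46  44  38  49  62  59  65  66]
 [ 47  49  52  50  48  44  46  39  42  49  61  63  62  64]
 [ 52  50  50  50  49  48  44  38  40  52  62  62  64  68]
 [ 56  55  49  51  47  41  40  41  44  53  62  65  66  65]
 [ 68  70  72  69  72  74  72  70  71  69  66  67  63  66]]
S
[[ 74  73  75  76  74  75  75  74  73  74  75  74  74  76  75  74  73]
 [ 74  76  73  74  74  71  57  48  44  46  50  59  73  74  
[... 228 characters left out ...]
67  63  50  35  35  34  36  41  41  43  51  63  58  51  49  50  56]
 [ 63  57  47  36  35  31  39  41  43  67 131 185 190 191 193 191 187]
 [ 62  58  44  31  31  37  41  42  43  46  71  98 111 122 127 133 142]
 [ 61  56  37  28  31  37  42  42  43  40  40  45  45  48  47  46  46]
 [ 60  50  36  31  33  36  44  46  44  47  45  44  45  46  46  47  48]
 [ 61  51  34  30  37  37  41  43  44  46  47  44  46  47  48  46  50]
 [ 55  46  32  34  29  27  26  28  30  39  41  43  39  40  41  38  52]
 [124 108  96  70  53  42  41  45  54  53  50  48  46  42  41  43  56]
 [240 241 241 241 241 241 241 241 239 238 236 236 228 207 177 149 142]]
tote [0.4204 0.3717] -6.6 0.017
tote [0.4231 0.3697] -6.2 0.013
```

```bash
cat >> h.py <<'E'
def rem(x,y,z,yaw):
    """remaining shift in tool units (60 mm) and turn in degrees to the target"""
    from scipy.spatial.transform import Rotation as Ro
    o=bot.get_obs(); R=Ro.from_quat(o['tool_rot']).as_matrix(); d=R.T@(np.array([x,y,z])-o['eef_pos'])/.06
    yw=np.degrees(np.arctan2(R[1,0],R[0,0]))
    print('t%.2f pos'%o['clock'],o['eef_pos'].round(4),'yaw %.1f'%yw,'F',o['ft_force'].round(1),'w %.3f'%o['grip_width'],'| units',d.round(3),'norm %.2f turn %.1f'%(np.linalg.norm(d),(yw-yaw+180)%360-180),'tilt',R[:,2].round(3))
E
python3 - <<'E'
from h import *
rem(.576,.0033,.2,80.3)
T=load('top0');S=load('scene0')
print(p2w(T,[(187.3,182),(186.8,195)],.006),p2w(S,[(408.5,248),(406,257)],.046))
E
```

```text
t0.10 pos [0.1475 0.4771 0.2305] yaw 72.8 F [ 0.1 -1.1  0.6] w 0.086 | units [-5.435  9.156  0.519] norm 10.66 turn -7.5 tilt [-0.001 -0.002 -1.   ]
[[0.65219417 0.26971731 0.006     ]
 [0.60848145 0.269213   0.006     ]] [[0.59655415 0.2641332  0.046     ]
 [0.62066945 0.26015447 0.046     ]]
```

Emit:
{"name": "play_rows", "arguments": {
  "deltas": [0.95,-0.49,0.83,0,0,0.95,-0.49,0.83,0,0,0.95,-0.49,0.83,0,0,0.95,-0.49,0.83,0,0,0.95,-0.49,0.83,0,0,0.95,-0.49,0.83,0,0,0.95,-0.49,0.83,0,0,0.95,-0.49,0.83,0,0,0.95,-0.49,0.83,0,0,0.95,-0.49,0.83,0,0,0.95,-0.49,0.83,0,0,0.95,0,0,0.3,-7.5]
}}

```text
clock: 1.6
eef_pos: [0.5891, -0.0075, 0.2082]
tool_rot: [0.761, 0.648, -0.002, 0.001]
ft_force: [-1.4, 0.1, -0.2]
grip_width: 0.0813
```

```bash
python3 -c "
from h import *
rem(.576,.0033,.12,80.3)"
```

```text
t1.60 pos [ 0.5891 -0.0075  0.2082] yaw 80.8 F [-1.4  0.1 -0.2] w 0.081 | units [ 0.149 -0.242  1.469] norm 1.50 turn 0.5 tilt [-0.002 -0.004 -1.   ]
```

Emit:
{"name": "play_rows", "arguments": {
  "deltas": [0.95,0.1,-0.16,0.7,0.5,0.95,0.04,-0.08,0.7,0,0.95,0,0,0,0]
}}

```text
clock: 1.98
eef_pos: [0.5746, 0.0011, 0.1188]
tool_rot: [0.765, 0.644, -0.004, -0.001]
ft_force: [-0.4, 1.1, 0.5]
grip_width: 0.0813
```

```bash
python3 -c "
from h import *
rem(.576,.0033,.008,80.3)"
```

```text
t1.98 pos [0.5746 0.0011 0.1188] yaw 80.2 F [-0.4  1.1  0.5] w 0.081 | units [0.049 0.03  1.846] norm 1.85 turn -0.1 tilt [-0.008 -0.004 -1.   ]
```

Emit:
{"name": "play_rows", "arguments": {
  "deltas": [0.95,0.04,0.03,0.4,0,0.95,0,0,0.5,0,0.95,0,0,0.5,0,0.95,0,0,0.3,0,0.95,0,0,0.1,0,0,0,0,0,0,0,0,0,0,0,0,0,0,0,0,0,0,0,0,0,0,0,0,0,0]
}}

```text
clock: 3.22
eef_pos: [0.588, 0.0029, 0.0221]
tool_rot: [0.765, 0.644, 0.004, 0.006]
ft_force: [0.7, 0.1, -2.3]
grip_width: 0.059
```

```bash
python3 -c "
from h import *
rem(.576,.0033,.15,80.3)"
```

```text
t3.23 pos [0.588  0.0029 0.0221] yaw 80.2 F [ 0.7  0.1 -2.3] w 0.059 | units [-0.03  -0.169 -2.134] norm 2.14 turn -0.1 tilt [ 0.013 -0.004 -1.   ]
```

Emit:
{"name": "play_rows", "arguments": {
  "deltas": [0,0,0,-0.2,0,0,0,0,-0.5,0,0,0,0,-0.8,0,0,0,0,-0.8,0,0,0,0,0,0]
}}

```text
clock: 3.85
eef_pos: [0.5856, 0.0034, 0.1662]
tool_rot: [0.765, 0.644, 0.004, 0.005]
ft_force: [0.3, 0.5, -2.4]
grip_width: 0.059
```

Run:
```python
from h import *
rem(.422+.012,.3707,.15,83.6)
c=snap('scene','s1'); cv2.imwrite('pics/s1c.png',cv2.resize(c['color'][120:330,180:500],None,fx=2.2,fy=2.2))
```

```text
t3.85 pos [0.5856 0.0034 0.1662] yaw 80.2 F [ 0.3  0.5 -2.4] w 0.059 | units [ 5.601 -3.537  0.216] norm 6.63 turn -3.4 tilt [ 0.013 -0.004 -1.   ]
```

View pics/s1c.png

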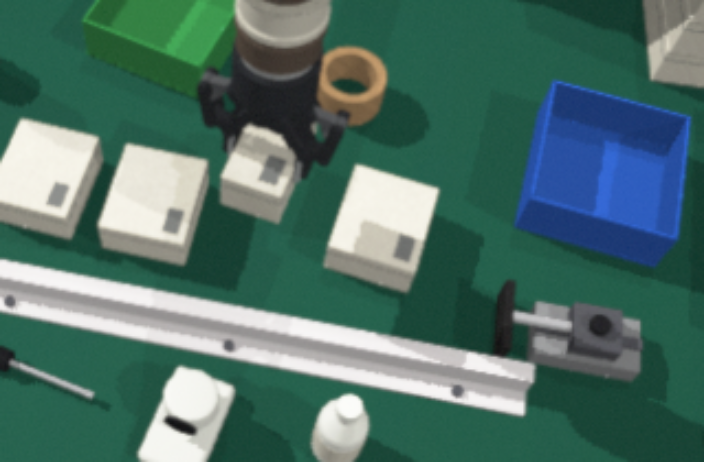

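The scene crop shows the slim carton at (260,170), lifted clear and level in the jaws.

Emit:
{"name": "play_rows", "arguments": {
  "deltas": [0,0.5,-0.3,0,0,0,0.62,-0.39,0,0,0,0.62,-0.39,0,0,0,0.62,-0.39,0,0,0,0.62,-0.39,0,0,0,0.62,-0.39,0,0,0,0.62,-0.39,0,0,0,0.62,-0.39,0,0,0,0.5,-0.3,0,0,0,0.2,-0.1,0,-3.4,0,0,0,0,0]
}}

```text
clock: 5.28
eef_pos: [0.4228, 0.3703, 0.1423]
tool_rot: [0.745, 0.666, -0.015, 0.0]
ft_force: [0.6, 0.3, -2.2]
grip_width: 0.059
```

```bash
python3 -c "
from h import *
rem(.434,.3707,.15,83.6)"
```

```text
t5.28 pos [0.4228 0.3703 0.1423] yaw 83.6 F [ 0.6  0.3 -2.2] w 0.059 | units [ 0.024  0.183 -0.133] norm 0.23 turn 0.0 tilt [-0.022 -0.02  -1.   ]
```

Emit:
{"name": "play_rows", "arguments": {
  "deltas": [0,0.05,0.18,0.3,0,0,0,0.05,0.4,0,0,0,0.02,0.4,0,0,0,0,0.3,0,0,0,0,0.15,0,0,0,0,0,0]
}}

```text
clock: 6.02
eef_pos: [0.4412, 0.3605, 0.0396]
tool_rot: [0.75, 0.662, -0.018, 0.002]
ft_force: [-0.4, -0.7, -1.2]
grip_width: 0.0592
```

```bash
python3 -c "
from h import *
rem(.434,.3707,.026,83.6)"
```

```text
t6.03 pos [0.4412 0.3605 0.0396] yaw 82.9 F [-0.4 -0.7 -1.2] w 0.059 | units [ 0.16  -0.135  0.225] norm 0.31 turn -0.7 tilt [-0.025 -0.026 -0.999]
```

Emit:
{"name": "play_rows", "arguments": {
  "deltas": [0,0.14,-0.1,0.08,-0.7,0,0.02,0,0.08,0,0,0,0,0.06,0,0,0,0,0.04,0,0,0,0,0.02,0]
}}

```text
clock: 6.65
eef_pos: [0.4371, 0.3722, 0.0254]
tool_rot: [0.745, 0.666, -0.016, 0.002]
ft_force: [-3.3, -3.5, 7.8]
grip_width: 0.0593
```

```bash
python3 -c "
from h import *
rem(.434,.3707,.026,83.6)"
```

```text
t6.65 pos [0.4371 0.3722 0.0254] yaw 83.6 F [-3.3 -3.5  7.8] w 0.059 | units [-0.03  -0.049 -0.009] norm 0.06 turn 0.0 tilt [-0.021 -0.023 -1.   ]
```

Emit:
{"name": "play_rows", "arguments": {
  "deltas": [0.9,0,0,0,0,0.9,0,0,0,0,0.9,0,0,0,0,0.9,0,0,-0.4,0,0.9,0,0,-0.9,0,0.7,0,0,-0.9,0,0.6,0,0,0,0]
}}

```text
clock: 7.52
eef_pos: [0.4403, 0.3757, 0.161]
tool_rot: [0.745, 0.666, -0.015, 0.002]
ft_force: [0.9, 0.7, -0.1]
grip_width: 0.0512
```

Run:
```python
from h import *
rem(.455,.135,.15,90.4)
T=load('top0');print(p2w(T,np.array([(349,390),(430,373),(497,392)])*.7,[.048,.065,.065]))
c=snap('top','t2'); cv2.imwrite('pics/t2c.png',cv2.resize(c['color'][150:300,100:380],None,fx=2.8,fy=2.8))
for n,t,sy in(('slim',(215,357),.06),('A',(323,305),.095),('B',(435,297),.095),('C',(493,300),.095)):
    q,f=fitbox(c,np.array(t)*.7,.11,sy,.05,0); print(n,q[:2].round(4),np.degrees(q[2]).round(2),round(f,3))
```

```text
t7.53 pos [0.4403 0.3757 0.161 ] yaw 83.6 F [ 0.9  0.7 -0.1] w 0.051 | units [-3.953  0.694  0.269] norm 4.02 turn -6.8 tilt [-0.02  -0.023 -1.   ]
[[ 0.35702865  0.06701401  0.048     ]
 [ 0.3978713  -0.10982175  0.065     ]
 [ 0.35960273 -0.25622871  0.065     ]]Traceback (most recent call last):
  File "<stdin>", line 6, in <module>
  File "h.py", line 31, in fitbox
    B=cv2.resize(b[y-p:y+hh+p,x-p:x+w+p]*255,None,fx=S,fy=S,interpolation=cv2.INTER_LINEAR)>127
      ~~~~~~~~~~^^^^^^^^^^^^^^^^^^^^^^^^^^^^^^^^^^^^^^^^^^^^^^^^^^^^^^^^^^^^^^^^^^^^^^^^^^^
cv2.error: OpenCV(4.12.0) /io/opencv/modules/imgproc/src/resize.cpp:4208: error: (-215:Assertion failed) !ssize.empty() in function 'resize'
```

View pics/t2c.png

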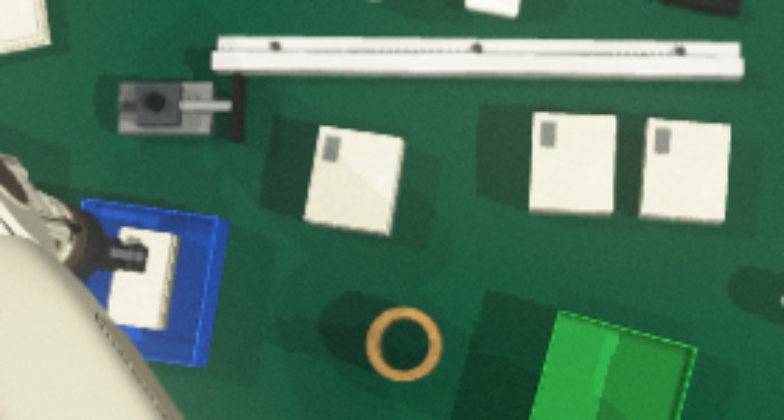

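The crop shows the slim carton lying flat in the blue tote at (143,278). Next I align carton A against the rail.

Emit:
{"name": "play_rows", "arguments": {
  "deltas": [0.6,-0.5,0.08,0,0,0.6,-0.6,0.1,0,0,0.6,-0.6,0.1,0,0,0.6,-0.6,0.1,0,0,0.6,-0.6,0.1,0,0,0.6,-0.6,0.1,0,0,0.6,-0.3,0.05,0,-6.8,0.6,-0.1,0,0,0,0.6,0,0,0,0]
}}

```text
clock: 8.7
eef_pos: [0.443, 0.1275, 0.1501]
tool_rot: [0.704, 0.71, -0.03, -0.004]
ft_force: [-0.3, 0.3, 0.3]
grip_width: 0.0512
```

```bash
python3 -c "
from h import *
rem(.455,.135,.015,90.4)"
```

```text
t8.70 pos [0.443  0.1275 0.1501] yaw 90.6 F [-0.3  0.3  0.3] w 0.051 | units [0.204 0.309 2.233] norm 2.26 turn 0.2 tilt [-0.048 -0.037 -0.998]
```

Emit:
{"name": "play_rows", "arguments": {
  "deltas": [0.6,0.07,0.1,0.6,0,0.6,0.07,0.1,0.6,0,0.6,0.06,0.1,0.5,0,0.6,0,0,0.3,0,0.6,0,0,0.1,0,0.6,0,0,0,0]
}}

```text
clock: 9.45
eef_pos: [0.4553, 0.1409, 0.0179]
tool_rot: [0.703, 0.71, -0.029, -0.004]
ft_force: [-0.6, -0.0, -0.0]
grip_width: 0.0511
```

```bash
python3 -c "
from h import *
rem(.555,.135,.015,90.4)"
```

```text
t9.45 pos [0.4553 0.1409 0.0179] yaw 90.6 F [-0.6 -0.  -0. ] w 0.051 | units [-0.114  1.662 -0.026] norm 1.67 turn 0.2 tilt [-0.047 -0.035 -0.998]
```

Emit:
{"name": "play_rows", "arguments": {
  "deltas": [0.6,-0.03,0.16,0,0,0.6,-0.03,0.16,0,0,0.6,0,0.15,0,0,0.6,0,0.15,0,0,0.6,0,0.15,0,0,0.6,0,0.15,0,0,0.6,0,0.15,0,0,0.6,0,0.15,0,0,0.6,0,0.15,0,0,0.6,0,0.1,0,0]
}}

```text
clock: 10.7
eef_pos: [0.5394, 0.137, 0.0174]
tool_rot: [0.703, 0.71, -0.035, -0.011]
ft_force: [-6.2, 1.4, 6.5]
grip_width: 0.0507
```

```bash
python3 -c "
from h import *
rem(.555,.135,.015,90.4)"
```

```text
t10.70 pos [0.5394 0.137  0.0174] yaw 90.6 F [-6.2  1.4  6.5] w 0.051 | units [-0.034  0.262  0.025] norm 0.27 turn 0.2 tilt [-0.066 -0.034 -0.997]
```

Emit:
{"name": "play_rows", "arguments": {
  "deltas": [0.6,0,0.06,-0.05,0,0.6,0,0.08,-0.02,0,0.6,0,0.08,-0.02,0,0.6,0,0.06,0,0,0.6,0,0.04,0,0]
}}

```text
clock: 11.32
eef_pos: [0.5519, 0.1372, 0.0189]
tool_rot: [0.703, 0.71, -0.042, -0.018]
ft_force: [-5.9, 1.1, -0.0]
grip_width: 0.0512
```

```bash
python3 -c "
from h import *
rem(.555,.135,.015,90.4)"
```

```text
t11.32 pos [0.5519 0.1372 0.0189] yaw 90.7 F [-5.9  1.1 -0. ] w 0.051 | units [-0.035  0.056  0.061] norm 0.09 turn 0.3 tilt [-0.084 -0.034 -0.996]
```

Emit:
{"name": "play_rows", "arguments": {
  "deltas": [0.6,0,0.05,0,0,0.6,0,0.05,0,0,0.6,0,0.05,0,0]
}}

```text
clock: 11.7
eef_pos: [0.5513, 0.1373, 0.0179]
tool_rot: [0.702, 0.71, -0.049, -0.025]
ft_force: [-10.7, 0.2, 8.7]
grip_width: 0.0511
```

Run:
```python
from h import *
rem(.555,.135,.015,90.4)
c=snap('scene','s3')
q,f=fitbox(c,w2p(c,[(.62,.13,.05)])[0],.11,.095,.05,0); print(q,np.degrees(q[2]),f, 'flush x',.677-.055)
cv2.imwrite('pics/s3c.png',cv2.resize(c['color'][150:330,200:460],None,fx=3,fy=3))
```

```text
t11.70 pos [0.5513 0.1373 0.0179] yaw 90.8 F [-10.7   0.2   8.7] w 0.051 | units [-0.037  0.067  0.043] norm 0.09 turn 0.4 tilt [-0.105 -0.034 -0.994]
[0.66544415 0.13994364 0.06769521] 3.8786496725461657 0.7334468090481618 flush x 0.622
```

View pics/s3c.png

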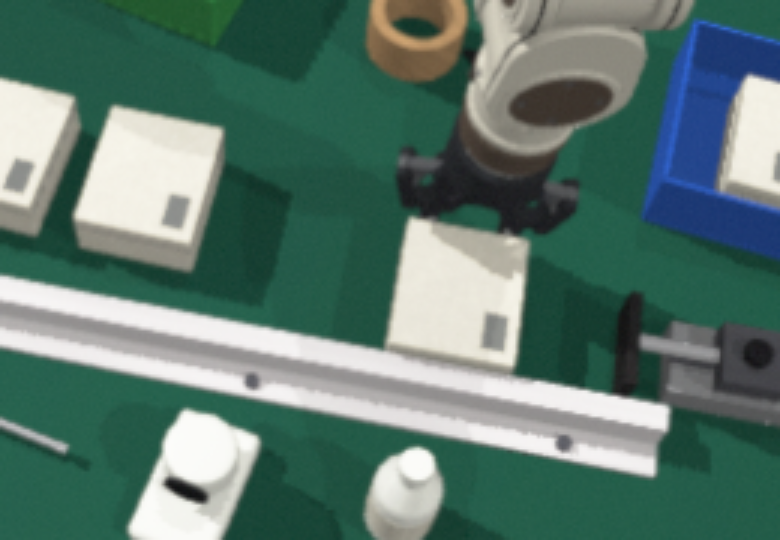

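The crop shows carton A at (460,290), flush against the rail face. On to B, staying low in front of the cartons.

Emit:
{"name": "play_rows", "arguments": {
  "deltas": [0.6,0,-0.4,-0.05,0,0.6,0,-0.5,-0.05,0,0.6,0,-0.4,-0.05,0,0.6,-0.5,0,0,0,0.6,-0.8,0,0,0,0.6,-0.8,0,0,0,0.6,-0.8,0,0,0,0.6,-0.8,0,0,0,0.6,-0.4,0,0,0,0.6,0,0,0,0]
}}

```text
clock: 13.0
eef_pos: [0.4933, -0.1166, 0.0488]
tool_rot: [0.702, 0.711, -0.038, -0.013]
ft_force: [-0.0, 0.7, 0.5]
grip_width: 0.0513
```

```bash
python3 -c "
from h import *
rem(.475,-.117,.02,90.4)"
```

```text
t13.00 pos [ 0.4933 -0.1166  0.0488] yaw 90.8 F [-0.   0.7  0.5] w 0.051 | units [ 0.014 -0.268  0.5  ] norm 0.57 turn 0.4 tilt [-0.073 -0.036 -0.997]
```

Emit:
{"name": "play_rows", "arguments": {
  "deltas": [0.6,0,-0.3,0.25,0.4,0.6,0,0,0.2,0,0.6,0,0,0,0]
}}

```text
clock: 13.38
eef_pos: [0.4766, -0.1168, 0.0233]
tool_rot: [0.704, 0.709, -0.036, -0.011]
ft_force: [-0.5, 0.1, 0.3]
grip_width: 0.0515
```

```bash
python3 -c "
from h import *
rem(.555,-.117,.022,90.4)"
```

```text
t13.38 pos [ 0.4766 -0.1168  0.0233] yaw 90.5 F [-0.5  0.1  0.3] w 0.052 | units [-0.015  1.305 -0.065] norm 1.31 turn 0.1 tilt [-0.067 -0.036 -0.997]
```

Emit:
{"name": "play_rows", "arguments": {
  "deltas": [0.6,0,0.22,-0.02,0,0.6,0,0.16,-0.02,0,0.6,0,0.19,-0.02,0,0.6,0,0.19,-0.02,0,0.6,0,0.19,-0.02,0,0.6,0,0.19,-0.02,0,0.6,0,0.14,-0.02,0]
}}

```text
clock: 14.25
eef_pos: [0.5547, -0.1144, 0.0258]
tool_rot: [0.703, 0.71, -0.041, -0.015]
ft_force: [-22.9, -0.3, 14.0]
grip_width: 0.051
```

```bash
python3 -c "
from h import *
rem(.553,-.117,.022,90.4)"
```

```text
t14.25 pos [ 0.5547 -0.1144  0.0258] yaw 90.6 F [-22.9  -0.3  14. ] w 0.051 | units [-0.04  -0.024  0.067] norm 0.08 turn 0.2 tilt [-0.079 -0.036 -0.996]
```

Emit:
{"name": "play_rows", "arguments": {
  "deltas": [0.6,0,-0.45,0,0,0.6,0,-0.5,0,0,0.6,0,-0.4,-0.03,0,0.6,-0.5,0,0.03,0,0.6,-0.8,0,0.03,0,0.6,-0.7,0,0.03,0,0.6,-0.1,0,0,0.2,0.6,0,0,0,0]
}}

```text
clock: 15.25
eef_pos: [0.4842, -0.246, 0.0373]
tool_rot: [0.704, 0.71, -0.036, -0.008]
ft_force: [0.8, 0.7, 0.8]
grip_width: 0.0514
```

```bash
python3 -c "
from h import *
rem(.47,-.2455,.022,90.4)
rem(.553,-.2455,.022,90.4)"
```

```text
t15.25 pos [ 0.4842 -0.246   0.0373] yaw 90.6 F [0.8 0.7 0.8] w 0.051 | units [ 0.02  -0.221  0.268] norm 0.35 turn 0.2 tilt [-0.061 -0.04  -0.997]
t15.25 pos [ 0.4842 -0.246   0.0373] yaw 90.6 F [0.8 0.7 0.8] w 0.051 | units [0.007 1.16  0.184] norm 1.17 turn 0.2 tilt [-0.061 -0.04  -0.997]
```

Emit:
{"name": "play_rows", "arguments": {
  "deltas": [0.6,0,-0.02,0.22,0.2,0.6,0,0.14,0,0,0.6,0,0.17,-0.01,0,0.6,0,0.17,-0.02,0,0.6,0,0.19,-0.02,0,0.6,0,0.19,-0.02,0,0.6,0,0.19,-0.02,0,0.6,0,0.17,-0.02,0,0.6,0,0.12,-0.02,0]
}}

```text
clock: 16.38
eef_pos: [0.5551, -0.2412, 0.0229]
tool_rot: [0.703, 0.709, -0.046, -0.019]
ft_force: [-26.9, -2.3, 14.0]
grip_width: 0.0515
```

```bash
python3 -c "
from h import *
rem(.5555,-.2455,.022,90.4)"
```

```text
t16.38 pos [ 0.5551 -0.2412  0.0229] yaw 90.6 F [-26.9  -2.3  14. ] w 0.051 | units [-0.072  0.007  0.017] norm 0.07 turn 0.2 tilt [-0.091 -0.039 -0.995]
```

Emit:
{"name": "play_rows", "arguments": {
  "deltas": [0.6,0,-0.45,0,0,0.6,0,-0.5,-0.2,0,0.6,-0.4,0,-0.5,10,0.6,-0.5,0,-0.5,10,0.6,-0.5,0,0,10,0.6,-0.3,0,0,10,0.6,0,0,0,10,0.6,0,0,0,10,0.6,0,0,0,10,0.6,0,0,0,10,0.6,0,0,0,10,0.6,0,0,0,0]
}}

```text
clock: 17.88
eef_pos: [0.4941, -0.3435, 0.1152]
tool_rot: [0.999, -0.021, -0.032, 0.025]
ft_force: [-0.2, -0.6, -0.1]
grip_width: 0.0511
```

```bash
python3 -c "
from h import *
rem(.618,-.335,.09,.4)"
```

```text
t17.88 pos [ 0.4941 -0.3435  0.1152] yaw -2.5 F [-0.2 -0.6 -0.1] w 0.051 | units [ 2.079 -0.244  0.279] norm 2.11 turn -2.9 tilt [-0.065 -0.048 -0.997]
```

Emit:
{"name": "play_rows", "arguments": {
  "deltas": [0.6,0.5,-0.05,0.05,-2.9,0.6,0.7,-0.05,0.05,0,0.6,0.6,-0.05,0.05,0,0.6,0.2,0,0,0,0.6,0,0,0,0]
}}

```text
clock: 18.5
eef_pos: [0.6204, -0.3355, 0.0996]
tool_rot: [0.999, 0.013, -0.029, 0.025]
ft_force: [-0.1, 0.8, -0.7]
grip_width: 0.0511
```

Run:
```python
from h import *
rem(.618,-.33,.02,.4)
c=snap('top','t4'); cv2.imwrite('pics/t4c.png',cv2.resize(c['color'][140:300,170:430],None,fx=3,fy=3))
s=snap('scene','s4')
```

```text
t18.50 pos [ 0.6204 -0.3355  0.0996] yaw 1.4 F [-0.1  0.8 -0.7] w 0.051 | units [ 0.04  -0.158  1.32 ] norm 1.33 turn 1.0 tilt [-0.057 -0.05  -0.997]
```

View pics/t4c.png

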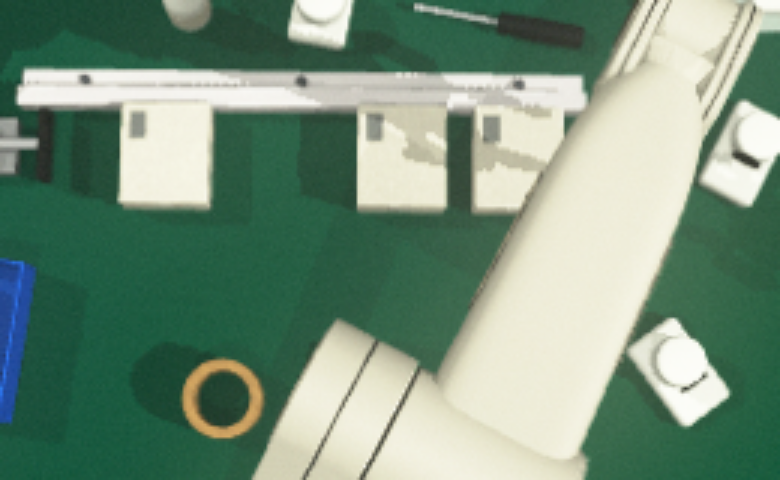

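All three cartons are flush on the rail, at (165,155), (402,158) and (515,160). Next I go down behind the open end of the row.

Emit:
{"name": "play_rows", "arguments": {
  "deltas": [0.6,0.03,-0.08,0.5,1,0.6,0.02,-0.05,0.5,0,0.6,0,-0.02,0.3,0,0.6,0,0,0,0]
}}

```text
clock: 19.1
eef_pos: [0.6152, -0.3323, 0.0226]
tool_rot: [0.999, 0.003, -0.028, 0.026]
ft_force: [-0.6, -0.5, 0.0]
grip_width: 0.0513
```

```bash
python3 -c "
from h import *
rem(.620,-.31,.02,.4)"
```

```text
t19.10 pos [ 0.6152 -0.3323  0.0226] yaw 0.3 F [-0.6 -0.5  0. ] w 0.051 | units [ 0.084 -0.372  0.02 ] norm 0.38 turn -0.1 tilt [-0.056 -0.051 -0.997]
```

Emit:
{"name": "play_rows", "arguments": {
  "deltas": [0.6,0.02,-0.17,0,0,0.6,0.02,-0.17,0,0,0.6,0.02,-0.15,-0.01,0,0.6,0,-0.15,-0.01,0,0.6,0,-0.17,-0.01,0,0.6,0,-0.17,-0.01,0,0.6,0,-0.17,-0.01,0,0.6,0,-0.17,-0.01,0]
}}

```text
clock: 20.1
eef_pos: [0.6198, -0.2531, 0.0269]
tool_rot: [0.999, 0.002, -0.025, 0.031]
ft_force: [-1.2, -6.1, -0.7]
grip_width: 0.0514
```

```bash
python3 -c "
from h import *
rem(.620,-.028,.02,.4)"
```

```text
t20.10 pos [ 0.6198 -0.2531  0.0269] yaw 0.2 F [-1.2 -6.1 -0.7] w 0.051 | units [ 0.019 -3.752 -0.116] norm 3.75 turn -0.2 tilt [-0.05  -0.062 -0.997]
```

Emit:
{"name": "play_rows", "arguments": {
  "deltas": [0.6,0,-0.18,0.01,0,0.6,0,-0.18,0.01,0,0.6,0,-0.18,0.01,0,0.6,0,-0.18,0,0,0.6,0,-0.18,0,0,0.6,0,-0.18,0,0,0.6,0,-0.18,0,0,0.6,0,-0.18,0,0]
}}

```text
clock: 21.1
eef_pos: [0.6193, -0.1808, 0.0259]
tool_rot: [0.999, -0.002, -0.024, 0.049]
ft_force: [-1.3, -8.0, 3.1]
grip_width: 0.0513
```

```bash
python3 -c "
from h import *
rem(.620,-.028,.02,.4)"
```

```text
t21.10 pos [ 0.6193 -0.1808  0.0259] yaw -0.4 F [-1.3 -8.   3.1] w 0.051 | units [-1.000e-03 -2.544e+00 -1.500e-01] norm 2.55 turn -0.8 tilt [-0.047 -0.097 -0.994]
```

Emit:
{"name": "play_rows", "arguments": {
  "deltas": [0.6,0,-0.21,0,-0.6,0.6,0,-0.21,-0.01,0,0.6,0,-0.21,-0.01,0,0.6,0,-0.21,-0.01,0,0.6,0,-0.2,-0.01,0,0.6,0,-0.18,-0.01,0,0.6,0,-0.2,-0.01,0,0.6,0,-0.2,-0.01,0]
}}

```text
clock: 22.1
eef_pos: [0.6187, -0.097, 0.0264]
tool_rot: [0.998, -0.002, -0.022, 0.067]
ft_force: [-0.6, -10.4, 3.3]
grip_width: 0.0515
```

```bash
python3 -c "
from h import *
rem(.620,-.028,.02,.4)"
```

```text
t22.10 pos [ 0.6187 -0.097   0.0264] yaw -0.4 F [ -0.6 -10.4   3.3] w 0.052 | units [ 0.017 -1.154 -0.047] norm 1.15 turn -0.8 tilt [-0.044 -0.133 -0.99 ]
```

Emit:
{"name": "play_rows", "arguments": {
  "deltas": [0.6,0,-0.21,0,-0.6,0.6,0,-0.21,-0.01,0,0.6,0,-0.21,-0.01,0,0.6,0,-0.2,-0.01,0,0.6,0,-0.15,-0.01,0]
}}

```text
clock: 22.72
eef_pos: [0.6184, -0.0531, 0.027]
tool_rot: [0.996, -0.002, -0.021, 0.083]
ft_force: [-0.2, -9.3, 2.0]
grip_width: 0.0511
```

Run:
```python
from h import *
rem(.620,-.028,.02,.4)
c=snap('scene','s5'); cv2.imwrite('pics/s5c.png',cv2.resize(c['color'][170:310,270:470],None,fx=4,fy=4,interpolation=cv2.INTER_CUBIC))
```

```text
t22.73 pos [ 0.6184 -0.0531  0.027 ] yaw -0.4 F [-0.2 -9.3  2. ] w 0.051 | units [ 0.028 -0.432  0.045] norm 0.44 turn -0.8 tilt [-0.042 -0.166 -0.985]
```

View pics/s5c.png

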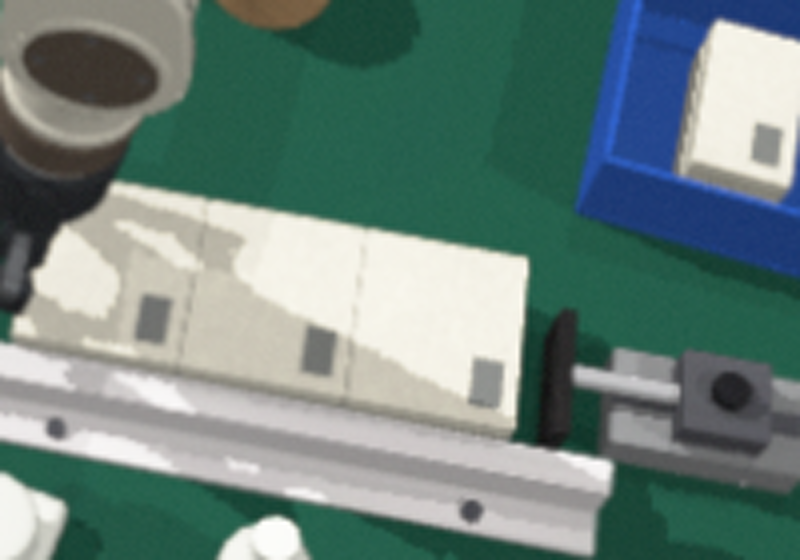

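The row is tight and flush on the rail. About 16 mm remains between the lead carton's edge (521,345) and the plate (548,370).

Emit:
{"name": "play_rows", "arguments": {
  "deltas": [0.6,0,-0.14,0,-0.6,0.6,0,-0.12,-0.01,0,0.6,0,-0.1,-0.01,0,0.6,0,-0.1,-0.01,0]
}}

```text
clock: 23.28
eef_pos: [0.618, -0.033, 0.0273]
tool_rot: [0.995, 0.0, -0.02, 0.093]
ft_force: [0.7, -8.3, -0.0]
grip_width: 0.0515
```

Emit:
{"name": "play_rows", "arguments": {
  "deltas": [0.6,0,-0.08,0,0,0.6,0,-0.08,0,0]
}}

```text
clock: 23.52
eef_pos: [0.618, -0.029, 0.0275]
tool_rot: [0.995, -0.002, -0.02, 0.099]
ft_force: [-0.3, -11.2, 3.4]
grip_width: 0.0513
```

Emit:
{"name": "play_rows", "arguments": {
  "deltas": [0.6,0,-0.1,0,0,0.6,0,-0.1,0,0]
}}

```text
clock: 23.78
eef_pos: [0.6179, -0.0284, 0.0279]
tool_rot: [0.994, -0.004, -0.019, 0.111]
ft_force: [0.3, -20.3, 2.6]
grip_width: 0.0512
```

Emit:
{"name": "play_rows", "arguments": {
  "deltas": [0.6,0,-0.1,0,0,0.6,0,-0.1,0,0]
}}

```text
clock: 24.02
eef_pos: [0.6179, -0.029, 0.0284]
tool_rot: [0.992, -0.008, -0.019, 0.123]
ft_force: [-0.1, -17.9, 3.8]
grip_width: 0.0512
```

Emit:
{"name": "play_rows", "arguments": {
  "deltas": [0.6,0,-0.2,0,0]
}}

```text
clock: 24.15
eef_pos: [0.6178, -0.0285, 0.0286]
tool_rot: [0.991, -0.01, -0.018, 0.134]
ft_force: [-2.4, -38.7, 10.7]
grip_width: 0.0518
```

Emit:
{"name": "play_rows", "arguments": {
  "deltas": [0.6,0,0.1,0,0,0.6,0,0.3,0,0,0.6,0,0.6,0,0,0.6,0,0.6,-0.2,0,0.6,0,0.6,-0.4,0,0.6,0,0.6,-0.5,0,0.6,0,0.6,-0.5,0,0.6,-0.4,0.6,-0.5,0,0.6,-0.4,0.6,0,0,0.6,0,0,0,0]
}}

```text
clock: 25.4
eef_pos: [0.5698, -0.2636, 0.2305]
tool_rot: [0.992, -0.007, -0.017, 0.128]
ft_force: [0.2, 0.4, -0.2]
grip_width: 0.0512
```

Run:
```python
from h import *
rem(.5,-.3,.2,.4)
c=snap('scene','s6'); a=cv2.resize(c['color'][180:310,270:470],None,fx=4,fy=4,interpolation=cv2.INTER_CUBIC)
cv2.imwrite('pics/s6c.png',a)
t=snap('top','t6'); 
# row silhouette fit as one 110 x 285 box
for n,cc in(('top',t),('scene',c)):
    g=cv2.cvtColor(cc['color'],cv2.COLOR_BGR2GRAY)
    u0,v0=(w2p(cc,[(.6,.266,.026)])[0]).astype(int); print(n,u0,v0); print(g[v0-6:v0+7:3,u0-10:u0+11])
```

```text
t25.40 pos [ 0.5698 -0.2636  0.2305] yaw -1.0 F [ 0.2  0.4 -0.2] w 0.051 | units [-1.135  0.467  0.687] norm 1.41 turn -1.4 tilt [-0.035 -0.254 -0.967]
top 186 196
[[ 71  63  60  62  58  55  59 119 215 241 242 242 243 242 242 242 243 242
  242 244 242]
 [ 69  56  58  61  61  56  51 180 244 242 243 241 241 242 241 242 240 242
  241 242 240]
 [ 65  61  63  59  56  58  55 177 242 243 243 242 241 240 240 241 243 243
  243 243 243]
 [ 61  61  61  61  65  59  50 183 244 242 241 240 242 242 241 242 241 241
  243 243 241]
 [ 65  67  64  68  67  68  79 193 243 243 243 242 241 239 239 240 240 240
  241 242 241]]
scene 406 253
[[241 241 242 240 240 240 238 238 241 240 240 240 240 240 241 230 135  67
   63  69  70]
 [240 239 240 239 240 241 240 241 239 240 240 240 241 240 239 223 104  43
   42  46  54]
 [241 241 240 240 241 242 240 239 240 240 239 240 241 240 237 216  87  36
   42  46  53]
 [241 241 240 240 241 242 240 240 240 241 240 240 241 239 236 212  84  42
   43  44  42]
 [242 241 240 240 240 241 240 241 239 240 238 238 238 239 226 146  58  41
   45  43  45]]
```

View pics/s6c.png

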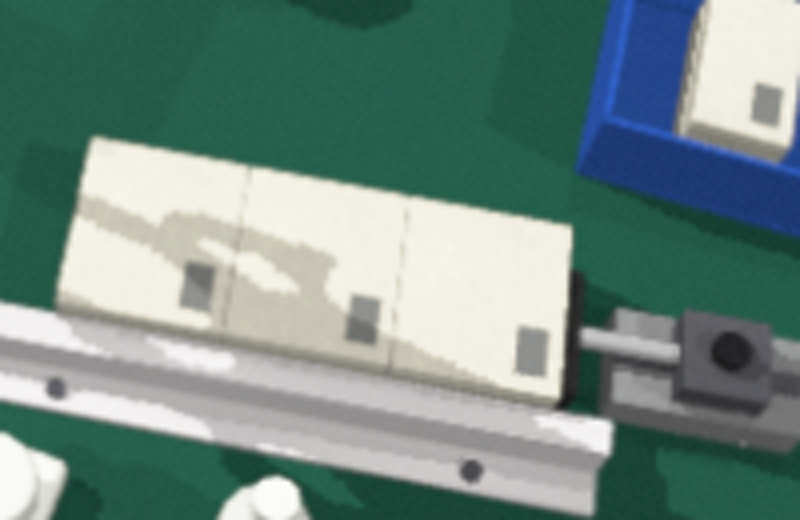

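Run:
```python
from h import *
import h
for f in('s6','t6'):
    c=load(f)
    def w(c):
        q=cv2.cvtColor(c['color'],cv2.COLOR_BGR2HSV); m=((q[...,1]<70)&(q[...,2]>95)).astype(np.uint8)
        # cut off rail: keep pixels within hull of row model dilated
        M=np.zeros_like(m); P=w2p(c,corners(.617,.118,0,.13,.33,0,.05)); cv2.fillConvexPoly(M,cv2.convexHull(P.astype(np.int32)),1)
        R=w2p(c,[(.68,-.4,0),(.676,.4,0),(.677,.4,.034),(.68,-.4,.034),(.73,-.4,0),(.73,.4,0)]); 
        r=np.zeros_like(m); cv2.fillConvexPoly(r,cv2.convexHull(R.astype(np.int32)),1); return m*M*(1-r)
    h.white=w
    q,e=h.fitbox(c,w2p(c,[(.61,.12,.05)])[0],.11,.285,.05,0); print(f,q[:2].round(4),np.degrees(q[2]).round(2),round(e,3),'rail x',.678-.0067*q[1]-.055,'end y',q[1]+.1425)
g=[cv2.cvtColor(load(f)['color'],cv2.COLOR_BGR2GRAY) for f in('s4','s6')]
for a in g: print(a[258:272:3,405:442])
```

```text
s6 [0.6079 0.1286] -0.02 0.115 rail x 0.622138707261075 end y 0.2710511550634386
t6 [0.6157 0.1302] -0.18 0.067 rail x 0.6221276828895488 end y 0.2726965836494365
[[ 55  38  33  34  38  42  43  43  45  53  64  66  65  67  69  69  68  75
  113 148 154 152 150 150 142 135 123 110  98  92  87  82  81  78  76  77
   76]
 [ 51  35  33  32  40  39  42  52  92 128 117  92  81  74  69  70  72  80
  124 156 159 158 159 160 150 144 143 142 141 143 142 142 139 112  77  65
   62]
 [ 46  33  35  35  40  43  41  63 125 175 185 189 190 193 193 192 193 193
  194 192 191 188 188 197 181 160 151 144 145 144 143 140 127  93  73  49
   61]
 [ 39  34  31  37  47  44  43  42  49  57  62  72  75  85  98 112 124 128
  131 139 148 157 161 167 173 180 183 187 189 188 165 154 147 135 126  61
   60]
 [ 36  30  32  36  42  43  41  41  44  44  49  46  46  49  48  61  70  69
   68  72  66  65  64  67  67  68  68  72  81  91  97 104 107 106  91  51
   65]]
[[241 240 238 239 239 226 155  62  43  42  45  48  49  43  47  43  47  55
   85 133 154 153 151 150 143 133 120 104  93  92  85  83  81  77  76  77
   94]
 [235 237 240 241 240 224 139  55  44  53  73  83  82  74  65  64  67  73
   92 134 158 159 161 159 152 143 142 143 143 143 143 144 138 112  79  72
   91]
 [144 161 209 236 237 219 106  43  44  71 136 184 191 192 193 194 194 195
  195 193 190 189 188 196 181 161 151 145 146 145 144 140 128  96  75  72
   92]
 [145 171 223 236 237 212  85  38  44  48  59  70  76  86  98 112 124 127
  133 142 148 156 162 169 174 182 187 187 191 194 192 193 193 179 168  91
   94]
 [147 182 233 239 237 210  85  44  44  44  44  45  46  46  50  62  71  71
   70  69  71  66  66  66  69  66  67  74  81  94  98 109 111 111 104  79
   90]]
```

Run:
```python
from h import *
def near(f,ys,sgn):
    c=load(f); g=cv2.GaussianBlur(cv2.cvtColor(c['color'],cv2.COLOR_BGR2GRAY),(3,3),0).astype(np.float32); X=np.arange(.54,.60,.0003); out=[]
    for y in ys:
        p=w2p(c,np.c_[X,np.full(len(X),y),np.full(len(X),.05)]).astype(np.float32)
        v=cv2.remap(g,p[:,0].reshape(1,-1),p[:,1].reshape(1,-1),cv2.INTER_LINEAR)[0]; out.append(X[np.argmax(v>150)])
    return np.array(out)
for n,(a,b) in dict(C=(0,.06),B=(.095,.16),A=(.19,.255)).items():
    ys=np.linspace(a,b,12); x=near('s6',ys,1); f=np.polyfit(ys,x,1)
    print(n,'slope deg %.2f'%np.degrees(-f[0]),'x-flush mm',((x-(.6771-.00747*ys-.11)).mean()*1e3).round(2))
ys=np.linspace(.105,.165,12); x=near('s5',ys,1);print('s5 ref',((x-(.6771-.00747*ys-.11)).mean()*1e3).round(2),np.degrees(-np.polyfit(ys,x,1)[0]))
for n,(a,b) in dict(B=(-.15,-.09),A=(.105,.165)).items():
    ys=np.linspace(a,b,12); x=near('s4',ys,1);print('s4 flush ref',n,((x-(.6771-.00747*ys-.11)).mean()*1e3).round(2),np.degrees(-np.polyfit(ys,x,1)[0]))
rem(.5,-.3,.2,.4)
```

```text
C slope deg 0.55 x-flush mm -0.08
B slope deg 0.21 x-flush mm 0.08
A slope deg 0.48 x-flush mm 0.14
s5 ref 0.26 0.2644420592912
s4 flush ref B 1.0 0.46277360375931986
s4 flush ref A 0.36 0.4848104420337869
t25.50 pos [ 0.5709 -0.2616  0.2292] yaw -0.8 F [-0.3 -0.3 -0.7] w 0.051 | units [-1.156  0.502  0.675] norm 1.43 turn -1.2 tilt [-0.036 -0.254 -0.967]
```

Each carton sits within about 0.2 mm of flush with the rail and parallel to it. The plate moved about 1.9 px (roughly 4 mm), and the arm is clear, so I'm handing in.

```bash
python3 -c "
from h import *
ticket.job_done(); print(bot.get_obs()['clock'])"
```

```text
the job is handed in; nothing more can be done
the job is handed in; nothing more can be done
```

The job is done and handed in at about 26 s of the 72 s allowed. I set the slim carton down flat in the small blue tote. I then pushed each full-size carton flush to the rail and pressed the row from its open end until the end stop went solid. The arm then backed off clear of everything.

**Last checks**
- **Row:** the three cartons are tight together. By the scene camera each is within about 0.2 mm of flush, and within about 0.2° of the rail.
- **Plate:** it sits about 1.9 px (roughly 4 mm) further in than before the press, and the row is still against it. The peak wrist force I read was about 40 N.
- **Slim carton:** it lies flat in the tote in the last picture.

**What disagreed or went less well**
- **Whole-row fits:** my two fits of the row as a single box put it 6–14 mm short of the rail. I discounted them because the picture mask cut into the cartons, and relied on the edge measurement instead.
- **Tool tilt:** the tool leaned up to about 15° by the end of the pushes. I saw no effect on the cartons.
- **Bystanders:** I only saw that they looked undisturbed in the pictures and did not measure them.

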